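Tip the connector tray into the bin

TASK

Without lifting it, slide the empty grey bin along the bench until it stands square against the foot of the tip stand, centred under the tray's open lip, its grip tab on the side away from the stand. Then tip the tray up from its handle side, slowly enough that all five connectors slide off into the bin, and lower the tray gently back onto its rest without letting it fall. Leave the other things on the bench where they are.

Things in the scene. Friction and masses are not known exactly. Their poses are not given: they have to be found in the camera images.
- tip_stand: Grey steel stand, fixed to the bench, 154 mm wide (x), y from -12 to +155 mm. Origin on the bench straight below the hinge axis, which is its x. The tray's open lip looks to its -y, the handle is at its +y. The foot is an upright plate 85 mm high between two hinge cheeks 130 mm high (x = +-73 mm); their common front face is at y = -12 mm, and the bin goes against it.
- tip_tray (a joint): Angle of the tray about its hinge (along the stand's x at 120 mm above the bench), rad. 0 = level, on its rest; grows as the handle side rises, up to 1.15; it falls back if let go.
- tray_hinge (a point): Point on the hinge axis, mid-width, 120 mm above the bench (stand frame 0, 0, 120 mm). Its axes are the stand's.
- tray_handle (a point): Middle of the tray's handle: a round steel bar, 10 mm across and 90 mm long, parallel to the hinge, over the tray's rear edge. With the tray level it is at 0, 158, 175 mm in the stand's frame (158 mm behind and 55 mm above the hinge axis); it turns with the tray. Two posts 8 mm thick at its ends (x = +-45 mm) carry it; 30 mm clear below it down to the tray's rim. Pinch or hook it from above.
- tray_lip (a point): Middle of the open edge of the tray floor, 55 mm in front of the hinge axis, 122 mm high when level. The aluminium tray is 215 mm long and 122 mm wide inside, with 18 mm high rims at both sides and the rear and none at the lip.
- bin: Loose open grey plastic bin, empty at the start, 180 mm (its x) by 150 mm (its y) by 60 mm high, wall 5 mm, 0.35 kg. Origin at the centre of its underside, z up. Square against the foot it has the stand's yaw and its origin is about 87 mm out in front of (stand's -y) the stand's origin.
- bin_tab (a point): Top middle of the bin's grip tab, 80 mm above the bin's underside and 70 mm to the bin's -y: an upright tab 60 mm long (x), 10 mm thick (y), that rises 20 mm above the rim. Can be pinched from above.
- socket0: Panel-mount coaxial socket: steel flange 24 x 24 x 6 mm with a brass barrel 15 mm across rising to 20 mm. Origin under the flange. Starts standing loose on the tray.
- tee0: Brass tee connector: block 26 x 13 x 13 mm with a steel stub 11 mm across standing out 10 mm to its +y. Origin under the block. Starts lying loose on the tray.
- socket1: Panel-mount coaxial socket: steel flange 24 x 24 x 6 mm with a brass barrel 15 mm across rising to 20 mm. Origin under the flange. Starts standing loose on the tray.
- tee1: Brass tee connector: block 26 x 13 x 13 mm with a steel stub 11 mm across standing out 10 mm to its +y. Origin under the block. Starts lying loose on the tray.
- socket2: Panel-mount coaxial socket: steel flange 24 x 24 x 6 mm with a brass barrel 15 mm across rising to 20 mm. Origin under the flange. Starts standing loose on the tray.
- reel: Empty black cable reel, 84 mm across, 50 mm high, standing on its flange. A bystander, to be left alone.
- can: Spray can, 60 mm across, 140 mm high. A bystander, to be left alone.
- jar: Clear jar, 64 mm across, 80 mm high. A bystander, to be left alone.
- tape: Roll of tape lying flat, 90 mm across, 20 mm high. A bystander, to be left alone.
- driver: Screwdriver lying on the bench left of the stand, about 200 mm long and 25 mm thick. A bystander, to be left alone.
- mug: White mug, 80 mm across, 90 mm high. A bystander, to be left alone.
Things that resemble listed ones, but are neither listed nor needed, are in the scene too. There is more than one size of the bin; the one meant has the size given above.

How it is judged:
By the outcome, as a careful person would: the job done as asked, in the order asked, and still so for the second after the job is handed in, with the robot touching nothing.
It also fails if it takes over 64 s, if anything falls off the work surface, if the arm or the gripper's body presses on something with over 40 N, if the wrist force passes 120 N, or if a joint passes its speed limit or range.

ROBOT

A 6-joint arm with a two-finger parallel gripper is mounted at the origin on the work surface. World frame = base frame: x ahead of the robot, y to its left, z up, the work surface at z = 0. Lengths are in m, angles in rad, forces in N, time in s.
With the tool pointing down it reaches from about 0.375 to 0.9 m from the base axis. Payload 3.1 kg.
Tool frame: the origin (TCP) lies at the very end of the fingers, on their centre line; the grasp point (between the pads) lies 19 mm behind it (manip.pinch_z is the distance from the TCP to the grasp point, in m); z points along the fingers, y is the direction in which the jaws open and shut (so a half turn about z gives the same grasp; the last joint's range is limited). The gripper opens to 85 mm and grips with 20 to 120 N. Pads are 22 mm wide; open, the fingers measure 114 mm over their backs; the gripper's body (76 mm by 85 mm) begins 54 mm behind the grasp point. The pads swing forward as they close: fully open they stand 13 mm farther back than shut.
Start: joints at [-1.454, 0.527, 1.433, -0, 1.181, -0.178], TCP at [0.182, -0.598, 0.231] pointing down, gripper open.
Joint ranges: [-3.08, 3.08], [-0.75, 2.2], [0.22, 2.44], [-1.43, 4.57], [0, 2.65], [-2.85, 2.85]. Speed limits (rad/s): [2.79, 2.79, 3.14, 3.14, 3.14, 3.14].

INTERFACE

Orientations are given as a unit quaternion [x, y, z, w].
In Python, from station import manip gives the robot as it stands.
- The arm moves only by the tool drive_tool, never from a script. Its argument "increments" is a list of rows, each a list of 7 numbers: the closure in counts, from 0 (fully open) to 255 (shut), then the shift along the tool's x, y, z in cm, then the turn, a rotation vector about the tool's x, y, z in rad. A call has 1 to 20 rows; each row is the pose to reach, as a shift and turn from the pose commanded when the call began, along the tool's axes at that moment; what a row does not reach only later rows make up. A row lasts 1/10 s, in which the tool goes at most 50 mm and 8.59 degrees, less where a joint would pass 70% of its speed; a pose out of reach is approached as far as the arm can. A call with a gripper value outside its range is refused whole. The fingers move at their own pace and stop on an object; "force" is the grip in N (left out, the last holds). Time passes only in rows, so rows that repeat a pose let the fingers close. It gives the time, the measured TCP pose, the force and the opening at its end, in the units of the state.
- manip.sense(): the state, without advancing time (a new reading comes with each control period).
- manip.snapshot(name): name is "scene" or "top" or "wrist"; returns the picture (400x640x3 uint8, red, green, blue); there is no depth.
- manip.camera_model(name): a dict with "mtx" (3x3 intrinsics, pixels), "cam_to_world" (4x4, takes a point from camera to world coordinates). Camera axes: x right, y down, z forward; pixel columns grow to the right and rows downward; lengths in m; the calibration is good to about 2 mm. A picture is of the moment at which its call begins: read the wrist's pose just before it. camera_model takes no time and is no camera call; for the wrist camera it gives the pose at the moment of the call.
- manip.sign_off(): hands the job in, once; it reports no verdict.
The state is a dict: "t": time; "q": joint angles; "qd": joint speeds; "tau": joint torques, N m; "tcp_pos": TCP position; "tool_rot": TCP orientation; "force": force on the tool from outside, world axes, zero at the start; "ft_torque": the same for the moment, N m; "finger_gap": opening from 0.0 (shut) to 1.0 (fully open).
Only numpy, scipy, OpenCV 4.12 (cv2) and the standard library are available. Lean on these libraries where they do the work, as an engineer would, in place of code of your own. Each camera call takes 0.05 s, during which the arm holds its last target. There are 200 camera calls.

## Working session

There is one attempt and no reset: what is moved stays moved. The work goes in short steps, Python scripts to look and compute and a tool call to move; the robot and the scene stay as the last step left them, time stands still between calls to the robot, and variables do not carry over. Pictures are saved under pics/ and viewed, about 8 in all and at most 12, crops included, and the job is handed in when it is done.

Besides the shell and the picture viewer there is one more tool, called as a command line: name --pt "numbers of a row" for each row, then --argument value for the rest. drive_tool: Moves the arm, as the interface text tells. Its arguments: {"type":"object","properties":{"increments":{"type":"array","items":{"type":"array","items":{"type":"number"}}},"force":{"type":"number"}},"required":["increments"]}

```bash
ls; mkdir -p pics
python3 - <<'E'
from station import manip
import cv2,numpy as np
for n in("scene","top"):
    im=manip.snapshot(n); cv2.imwrite(f"pics/{n}0.png",im[:,:,::-1])
    m=manip.camera_model(n); print(n,np.round(m["mtx"],1).tolist(),np.round(m["cam_to_world"],3).tolist())
s=manip.sense();print({k:np.round(v,3).tolist() for k,v in s.items()},manip.pinch_z)
E
```

```text
pics
scene [[390.4, 0.0, 315.1], [0.0, 390.4, 191.7], [0.0, 0.0, 1.0]] [[-0.57, 0.509, -0.645, 1.174], [0.822, 0.37, -0.433, 0.442], [0.018, -0.777, -0.629, 0.738], [0.0, 0.0, 0.0, 1.0]]
top [[406.6, 0.0, 310.9], [0.0, 406.6, 202.3], [0.0, 0.0, 1.0]] [[-0.028, -0.988, 0.154, 0.403], [-0.999, 0.025, -0.022, 0.058], [0.018, -0.155, -0.988, 1.065], [0.0, 0.0, 0.0, 1.0]]
{'t': 0.1, 'q': [-1.453, 0.528, 1.434, 0.0, 1.181, -0.179], 'qd': [0.001, -0.002, -0.003, -0.001, -0.0, -0.0], 'tau': [0.0, -44.33, -17.859, -0.0, 0.004, -0.0], 'tcp_pos': [0.182, -0.597, 0.23], 'tool_rot': [0.989, 0.147, 0.0, -0.001], 'force': [-0.224, -0.005, 0.285], 'ft_torque': [0.035, 0.012, 0.068], 'finger_gap': 0.997} 0.0187
```

View pics/top0.png

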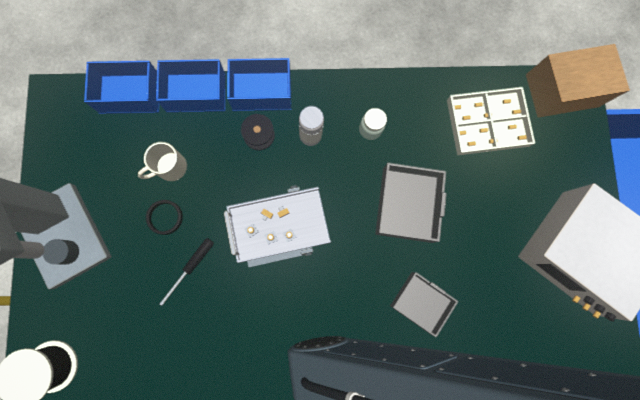

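View pics/scene0.png

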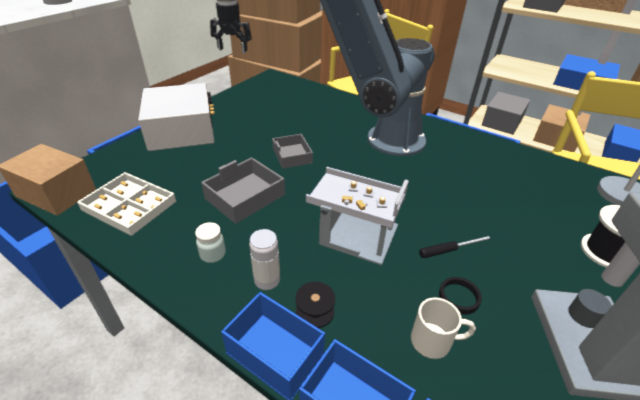

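The top view shows the stand and tray at about (278,225), with its handle on the left at (231,235) and its lip on the right at (325,215). There are two grey bins: a large one at (412,202) with its tab on the right at (444,204), and a small one at (425,303). The large one should be the 180x150 bin. I'll confirm this in an enlarged crop.

Run:
```python
import cv2
im=cv2.imread("pics/top0.png")[150:345,215:475]
im=cv2.resize(im,None,fx=3,fy=3,interpolation=cv2.INTER_CUBIC)
for i in range(0,260,20):
    cv2.putText(im,str(215+i),(i*3,10),0,.35,(0,255,255),1); cv2.line(im,(i*3,12),(i*3,18),(0,255,255),1)
for i in range(10,195,20):
    cv2.putText(im,str(150+i),(0,i*3+4),0,.35,(0,255,255),1)
cv2.imwrite("pics/crop1.png",im)
```

```text
(no output)
```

View pics/crop1.png

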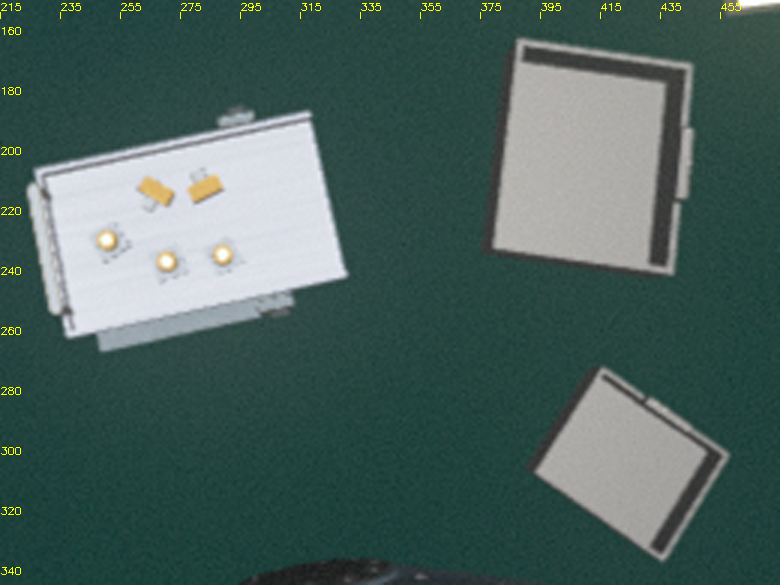

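The crop confirms it. The large bin has rim corners at crop (518,40), (692,65), (673,273) and (490,250), and its tab is at (685,163). The small one is too small. Next I'll fit both poses.

```bash
cat > h.py <<'E'
from station import manip
import cv2,numpy as np
from scipy.optimize import least_squares
from scipy.spatial.transform import Rotation as R
def proj(m,P):
    T=np.linalg.inv(m["cam_to_world"]); c=P@T[:3,:3].T+T[:3,3]; u=c@np.array(m["mtx"]).T
    return u[:,:2]/u[:,2:]
def tow(p,L):
    L=np.array(L,float); c,s=np.cos(p[2]),np.sin(p[2])
    return np.c_[p[0]+c*L[:,0]-s*L[:,1],p[1]+s*L[:,0]+c*L[:,1],L[:,2]]
def fit(m,L,uv,p0=(.4,0,0)):
    r=least_squares(lambda p:(proj(m,tow(p,L))-uv).ravel(),p0,loss='soft_l1')
    return r.x,(proj(m,tow(r.x,L))-uv)
E
python3 - <<'E'
from h import *
m=manip.camera_model("top")
f=lambda c:np.array(c,float)/3+[215,150]
p,r=fit(m,np.array([[90,75,60],[90,-75,60],[-90,-75,60],[-90,75,60],[30,-75,80],[-30,-75,80]])/1e3,f([(518,40),(692,65),(673,273),(490,250),(694,127),(688,200)]))
print("bin",np.round(p,4),np.round(r,1).tolist())
p,r=fit(m,np.array([[63,-55,140],[-63,-55,140],[63,160,140],[-63,160,140],[45,158,180],[-45,158,180]])/1e3,f([(310,113),(347,275),(36,170),(68,337),(33,187),(55,313)]))
print("stand",np.round(p,4),np.round(r,1).tolist())
print(proj(m,tow(p,np.array([[73,-12,130],[73,12,130],[-73,-12,130],[-77,155,0]])/1e3))*3-np.array([645,450]))
E
```

```text
bin [ 0.5549 -0.2205 -0.1681] [[-0.4, -0.3], [-0.0, -0.4], [-0.1, 0.5], [1.0, -0.4], [-0.0, 0.5], [-0.2, 0.0]]
stand [0.5083 0.0612 0.1883] [[0.2, 0.4], [-0.0, -0.3], [-0.1, 0.9], [-0.4, -0.4], [-0.1, 0.4], [0.3, -1.0]]
[[253.57782347 115.74116622]
 [223.42587263 122.15756902]
 [294.00754759 299.83883779]
 [101.88286379 352.18476624]]
```

```bash
cat >> h.py <<'E'
def down(th,tilt=0.,ax=0.):
    # tool down, tool x at world yaw th; then lean by tilt about world axis at yaw ax
    return R.from_rotvec(tilt*np.array([np.cos(ax),np.sin(ax),0]))*R.from_matrix(np.array([[np.cos(th),np.sin(th),0],[np.sin(th),-np.cos(th),0],[0,0,-1]]))
def inc(pos,rot,s=None):
    s=s or manip.sense(); r0=R.from_quat(s["tool_rot"])
    return np.round(np.r_[r0.inv().apply(np.array(pos)-s["tcp_pos"])*100,(r0.inv()*rot).as_rotvec()],3)
E
python3 - <<'E'
from h import *
print(inc([.5432,-.2895,.15],down(-.168)))
E
```

```text
[ 4.3504e+01 -1.8895e+01  8.0960e+00 -2.0000e-03  0.0000e+00  4.6400e-01]
```

drive_tool --pt "110 10.9 -4.7 2 0 0 0.12" --pt "110 21.8 -9.4 4 0 0 0.23" --pt "110 32.6 -14.2 6 0 0 0.35" --pt "110 43.5 -18.9 8.1 0 0 0.464" --pt "110 43.5 -18.9 8.1 0 0 0.464" --pt "110 43.5 -18.9 8.1 0 0 0.464" --pt "110 43.5 -18.9 8.1 0 0 0.464" --pt "110 43.5 -18.9 8.1 0 0 0.464" --pt "110 43.5 -18.9 8.1 0 0 0.464" --pt "110 43.5 -18.9 8.1 0 0 0.464" --pt "110 43.5 -18.9 8.1 0 0 0.464" --pt "110 43.5 -18.9 8.1 0 0 0.464" --pt "110 43.5 -18.9 8.1 0 0 0.464" --pt "110 43.5 -18.9 8.1 0 0 0.464" --force 40

```text
t: 1.5
tcp_pos: [0.5423, -0.2915, 0.1505]
tool_rot: [0.996, -0.085, -0.0, 0.0]
force: [-1.4, -0.4, -0.3]
finger_gap: 0.566
```

Run:
```python
from h import *
s=manip.sense(); print(np.round(s["tcp_pos"],4),s["finger_gap"],inc([.5432,-.2895,.053],down(-.168)))
m=manip.camera_model("wrist"); im=manip.snapshot("wrist")
print(np.round(proj(m,tow([.5549,-.2205,-.1681],np.array([[30,-70,80],[-30,-70,80],[0,-70,80],[90,-75,60],[-90,-75,60]])/1e3))))
cv2.imwrite("pics/w1.png",im[:,:,::-1])
```

```text
[ 0.5423 -0.2915  0.1505] 0.5661344027605301 [ 5.600e-02 -2.100e-01  9.753e+00  0.000e+00  0.000e+00 -2.000e-03]
[[318. 179.]
 [318. 251.]
 [318. 216.]
 [325.  94.]
 [324. 299.]]
```

View pics/w1.png

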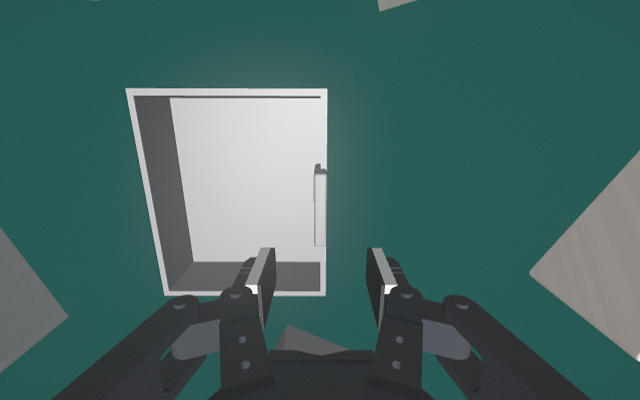

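The wrist view shows the tab at about (320,208), between columns 315 and 326. It sits midway between the pads to within about 2 mm, so I'm descending and pinching it.

drive_tool --pt "110 0.1 0 2.5 0 0 0" --pt "110 0.2 0 5 0 0 0" --pt "110 0.3 0 7 0 0 0" --pt "110 0.4 0 8.5 0 0 0" --pt "110 0.4 0 9.3 0 0 0" --pt "110 0.4 0 9.75 0 0 0" --pt "110 0.4 0 9.75 0 0 0" --pt "160 0.4 0 9.75 0 0 0" --pt "190 0.4 0 9.75 0 0 0" --pt "255 0.4 0 9.75 0 0 0" --pt "255 0.4 0 9.75 0 0 0" --pt "255 0.4 0 9.75 0 0 0" --pt "255 0.4 0 9.75 0 0 0" --pt "255 0.4 0 9.75 0 0 0" --force 40

```text
t: 2.95
tcp_pos: [0.5478, -0.2913, 0.0537]
tool_rot: [0.996, -0.084, 0.001, 0.001]
force: [0.7, -0.8, 6.0]
finger_gap: 0.11
```

Run:
```python
from h import *
s=manip.sense(); print(np.round(s["tcp_pos"],4),s["finger_gap"],s["force"],s["ft_torque"])
# bin now from tab pose
st=np.array([.5083,.0612,.1883])
th=.1883
def tcp(bl,yaw): # bin centre in stand frame -> tab pt
    return tow(st,[[bl[0],bl[1],0]])[0][:2]
b0=np.array([.5549,-.2205]); p0=s["tcp_pos"][:2]
off=R.from_euler('z',.1681).apply(np.r_[p0-b0,0]); print("tab off in bin",off)
z=s["tcp_pos"][2]
for bl in((0,-.13),(0,-.10),(0,-.088)):
    c=tcp(bl,th); t=c+R.from_euler('z',th).apply([off[0],off[1],0])[:2]
    print(bl,c,t,inc([t[0],t[1],z],down(th)))
```

```text
[ 0.5478 -0.2913  0.0537] 0.11003238944756343 [ 0.71965007 -0.84830271  5.97523042] [-0.00287377  0.03685296 -0.05997948]
tab off in bin [ 0.00481524 -0.07104562  0.        ]
(0, -0.13) [ 0.5326346 -0.0665021] [ 0.5506637  -0.13539055] [-2.3250e+00 -1.5424e+01 -1.8000e-02  1.0000e-03 -1.0000e-03 -3.5700e-01]
(0, -0.1) [ 0.52701892 -0.03703239] [ 0.54504802 -0.10592083] [-3.3720e+00 -1.8236e+01 -2.2000e-02  1.0000e-03 -1.0000e-03 -3.5700e-01]
(0, -0.088) [ 0.52477265 -0.0252445 ] [ 0.54280175 -0.09413295] [-3.791e+00 -1.936e+01 -2.300e-02  1.000e-03 -1.000e-03 -3.570e-01]
```

drive_tool --pt "255 -0.05 -0.4 0 0 0 -0.01" --pt "255 -0.2 -1.2 0 0 0 -0.03" --pt "255 -0.3 -2.1 0 0 0 -0.05" --pt "255 -0.5 -3.1 0 0 0 -0.072" --pt "255 -0.6 -4.1 0 0 0 -0.095" --pt "255 -0.8 -5.1 0 0 0 -0.118" --pt "255 -0.9 -6.1 0 0 0 -0.141" --pt "255 -1.1 -7.1 0 0 0 -0.165" --pt "255 -1.2 -8.1 0 0 0 -0.188" --pt "255 -1.4 -9.1 0 0 0 -0.211" --pt "255 -1.5 -10.1 0 0 0 -0.234" --pt "255 -1.7 -11.1 0 0 0 -0.257" --pt "255 -1.8 -12.1 0 0 0 -0.28" --pt "255 -2.0 -13.1 0 0 0 -0.303" --pt "255 -2.1 -14.0 0 0 0 -0.325" --pt "255 -2.2 -14.7 0 0 0 -0.342" --pt "255 -2.3 -15.2 0 0 0 -0.352" --pt "255 -2.3 -15.4 0 0 0 -0.357" --pt "255 -2.3 -15.4 0 0 0 -0.357" --pt "255 -2.3 -15.4 0 0 0 -0.357"

```text
t: 4.95
tcp_pos: [0.5519, -0.1363, 0.0537]
tool_rot: [0.995, 0.095, 0.002, 0.001]
force: [0.1, -3.2, 5.1]
finger_gap: 0.11
```

Run:
```python
from h import *
s=manip.sense(); print(np.round(s["tcp_pos"],4),s["finger_gap"],s["force"],s["ft_torque"],s["q"])
im=manip.snapshot("top")[:,:,::-1]
im=cv2.resize(im[150:320,215:455],None,fx=3.3,fy=3.3,interpolation=cv2.INTER_CUBIC); cv2.imwrite("pics/top2.png",im)
```

```text
[ 0.5519 -0.1363  0.0537] 0.10993688541346539 [ 0.07202298 -3.24369133  5.06747824] [-0.38463029 -0.003289    0.07538466] [-4.38256865e-01  7.10383837e-01  1.71032263e+00 -9.88990712e-04
  7.16660641e-01  9.43392256e-01]
```

View pics/top2.png

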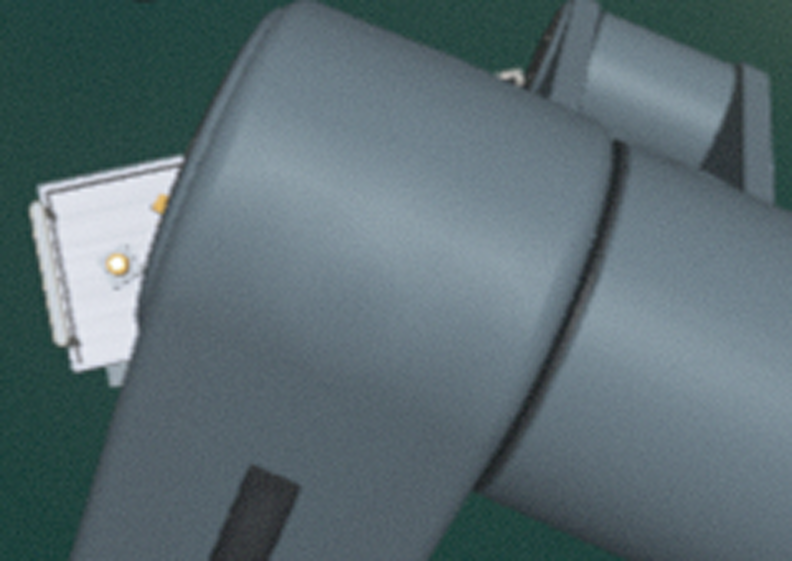

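The arm hides the view from the top camera, so I'll use the wrist and scene cameras, side by side.

Run:
```python
from h import *
st=np.array([.5083,.0612,.1883])
m=manip.camera_model("wrist"); w=manip.snapshot("wrist")[:,:,::-1]
cv2.imwrite("pics/w2.png",w)
s=manip.snapshot("scene")[:,:,::-1][120:280,160:440]
s=cv2.resize(s,None,fx=2.6,fy=2.6,interpolation=cv2.INTER_CUBIC)
w=w[0:400,40:640]; w=cv2.resize(w,None,fx=.9,fy=.9) 
im=np.zeros((600,800,3),np.uint8); 
s=cv2.resize(s,(420,240)); im[:360,:540]=w; im[360:,:420]=s; cv2.imwrite("pics/c2.png",im)
print(proj(m,tow(st,np.array([[63,-55,140],[-63,-55,140],[73,-12,130],[-73,-12,130]])/1e3)))
```

```text
[[-397.80662446  224.25008572]
 [-117.87461571  573.35896249]
 [-519.66955383  166.46769906]
 [-182.6447394   548.91517889]]
```

View pics/w2.png

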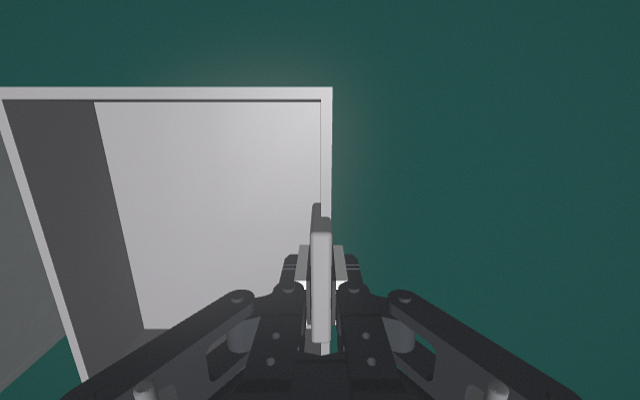

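The bin is square to the tool: its rim corner is at (332,88), the far rim edge lies along v=88, and the tab top runs from (321,218) to (321,342). I'll fit the bin pose from these points and plan the last slide.

Run:
```python
from h import *
m=manip.camera_model("wrist")
p,r=fit(m,np.array([[90,-75,60],[90,75,60],[30,-70,80],[-30,-70,80]])/1e3,np.array([(332,88),(1,87),(321,218),(321,342)]),(.53,-.07,.19))
print(np.round(p,4),np.round(r,1).tolist())
st=np.array([.5083,.0612,.1883])
s=manip.sense(); off=R.from_euler('z',-p[2]).apply(np.r_[s["tcp_pos"][:2]-p[:2],0]); print(off)
d=R.from_euler('z',-st[2]).apply(np.r_[p[:2]-st[:2],0]); print("bin in stand",d,p[2]-st[2])
for y in(-.1,-.085):
    t=tow(st,[[off[0],y+off[1],0]])[0]; print(inc([t[0],t[1],s["tcp_pos"][2]],down(.1883)))
```

```text
[ 0.5381 -0.0682  0.1939] [[0.2, -2.5], [-16.2, -0.2], [0.3, 13.8], [0.7, 2.1]]
[ 0.00040837 -0.06942696  0.        ]
bin in stand [ 0.00504567 -0.13270943  0.        ] 0.005594617518783346
[-5.380e-01 -3.271e+00 -1.100e-02  3.000e-03 -3.000e-03  2.000e-03]
[-5.360e-01 -4.771e+00 -1.600e-02  3.000e-03 -3.000e-03  2.000e-03]
```

View pics/c2.png

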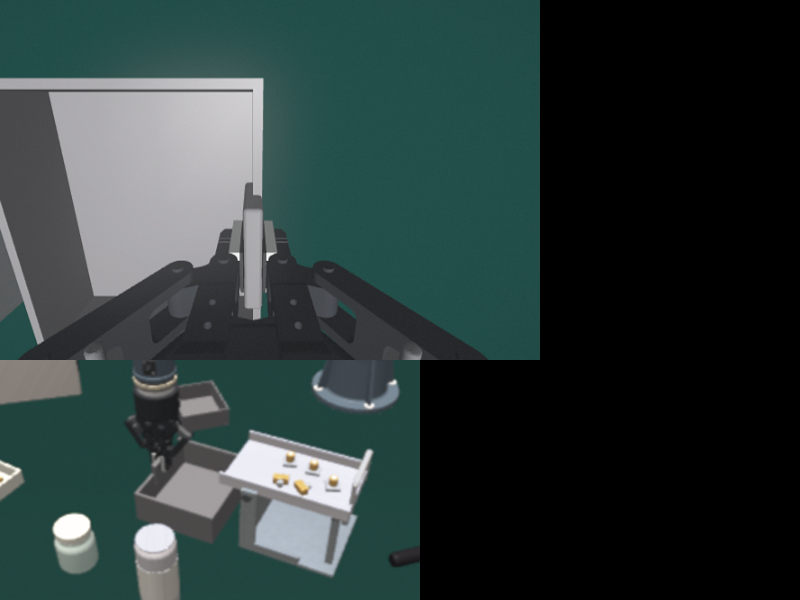

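drive_tool --pt "255 0 -0.4 0 0 0 0" --pt "255 -0.1 -0.9 0 0 0 0" --pt "255 -0.1 -1.4 0 0 0 0" --pt "255 -0.1 -1.9 0 0 0 0" --pt "255 -0.2 -2.4 0 0 0 0" --pt "255 -0.2 -2.8 0 0 0 0" --pt "255 -0.2 -3.2 0 0 0 0" --pt "255 -0.2 -3.5 0 0 0 0" --pt "255 -0.2 -3.7 0 0 0 0" --pt "255 -0.2 -3.9 0 0 0 0" --pt "255 -0.2 -3.9 0 0 0 0" --pt "255 -0.2 -3.9 0 0 0 0"

```text
t: 6.3
tcp_pos: [0.5429, -0.0987, 0.0537]
tool_rot: [0.995, 0.095, 0.002, 0.002]
force: [1.6, -3.9, 4.9]
finger_gap: 0.107
```

drive_tool --pt "255 0 -0.1 0 0 0 0" --pt "255 0 -0.2 0 0 0 0" --pt "255 0 -0.3 0 0 0 0" --pt "255 0 -0.4 0 0 0 0" --pt "255 0 -0.4 0 0 0 0"

```text
t: 6.8
tcp_pos: [0.5422, -0.095, 0.0537]
tool_rot: [0.995, 0.095, 0.002, 0.002]
force: [2.1, -5.7, 5.6]
finger_gap: 0.109
```

drive_tool --pt "255 0 -0.1 0 0 0 0" --pt "255 0 -0.2 0 0 0 0" --pt "255 0 -0.2 0 0 0 0"

```text
t: 7.1
tcp_pos: [0.542, -0.0939, 0.0537]
tool_rot: [0.995, 0.095, 0.002, 0.002]
force: [0.4, -8.3, 3.8]
finger_gap: 0.109
```

drive_tool --pt "255 0 -0.1 0 0 0 0" --pt "255 0 -0.1 0 0 0 0"

```text
t: 7.3
tcp_pos: [0.5419, -0.0939, 0.0537]
tool_rot: [0.995, 0.095, 0.002, 0.003]
force: [-0.1, -11.3, 4.5]
finger_gap: 0.106
```

drive_tool --pt "255 0 -0.1 0 0 0 0" --pt "255 0 -0.2 0 0 0 0" --pt "255 0 -0.2 0 0 0 0" --pt "255 0 -0.1 0 0 0 0" --pt "180 0 -0.1 0 0 0 0" --pt "150 0 0 0 0 0 0" --pt "130 0 0 0 0 0 0" --pt "130 0 0 0 0 0 0" --pt "130 0 0 0 0 0 0" --pt "130 0 0 -3 0 0 0" --pt "130 0 0.5 -7 0 0 0" --pt "130 0 2 -11 0 0 0" --pt "130 0 5 -15 0 0 0" --pt "130 0 9 -18 0 0 0" --pt "130 0 14 -20 0 0 0" --pt "130 0 18 -20 0 0 0" --pt "130 0 22 -20 0 0 0" --pt "130 0 22 -20 0 0 0" --pt "130 0 22 -20 0 0 0"

```text
t: 9.2
tcp_pos: [0.5804, -0.3067, 0.252]
tool_rot: [0.996, 0.094, -0.001, -0.001]
force: [0.4, -0.3, -0.5]
finger_gap: 0.489
```

Run:
```python
from h import *
s=manip.sense(); print(np.round(s["tcp_pos"],4))
for n in("top","scene"): cv2.imwrite(f"pics/{n}3.png",manip.snapshot(n)[:,:,::-1])
t=cv2.imread("pics/top3.png")[155:305,215:415]; sc=cv2.imread("pics/scene3.png")[130:285,200:430]
im=np.zeros((600,800,3),np.uint8); im[:600,:800]=cv2.resize(t,(800,600),interpolation=cv2.INTER_CUBIC); cv2.imwrite("pics/c3.png",im)
```

```text
[ 0.5804 -0.3067  0.252 ]
```

View pics/c3.png

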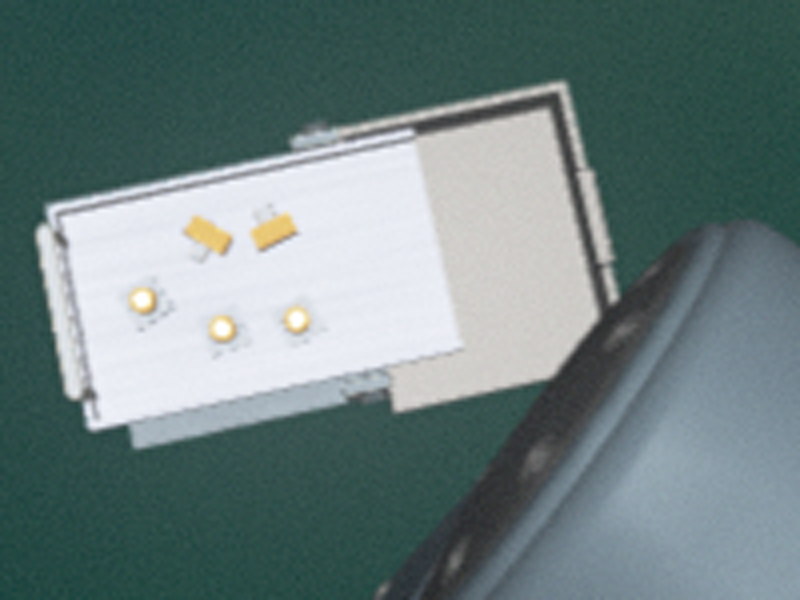

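The bin stands against the foot. Its rim corners are at crop (568,82) and (395,412), and its tab is at (592–612,168–262) on the side away from the stand. I'll fit its pose, then work out the handle approach.

Run:
```python
from h import *
m=manip.camera_model("top"); f=lambda c:np.array(c,float)/4+[215,155]
p,r=fit(m,np.array([[90,-75,60],[30,-75,80],[-30,-75,80],[-90,75,60]])/1e3,f([(570,82),(592,168),(612,262),(394,412)]),(.53,-.03,.19))
print(np.round(p,4),np.round(r,1).tolist())
q,r=fit(m,np.array([[63,-55,140],[-63,-55,140],[63,160,140],[-63,160,140],[45,158,180],[-45,158,180]])/1e3,f([(414,129),(463,350),(48,205),(91,432),(44,227),(72,398)]))
print("stand",np.round(q,4),np.round(r,1).tolist())
print("bin in stand",R.from_euler('z',-q[2]).apply(np.r_[p[:2]-q[:2],0]),p[2]-q[2])
st=np.array([.5083,.0612,.1883])
h=tow(st,[[0,.158,0]])[0]; print("handle",h)
print(inc([h[0],h[1],.235],down(.1883)))
```

```text
[ 0.5242 -0.0243  0.1753] [[-0.7, -0.1], [0.2, 0.0], [0.7, 0.3], [-0.2, -0.2]]
stand [0.5078 0.0611 0.1843] [[0.2, 1.1], [-0.2, -0.8], [-0.0, 1.3], [-0.6, -1.1], [-0.0, 1.0], [0.5, -1.2]]
bin in stand [ 0.00045077 -0.08693906  0.        ] -0.009035238975971444
handle [0.4787241  0.21640717 0.        ]
[-1.5900e-01 -5.3114e+01  1.8300e+00 -2.0000e-03  1.0000e-03  1.0000e-03]
```

The bin is at (0.5, -86.9) mm in the stand frame and square to within 0.01 rad. Now I'm going to the handle.

drive_tool --pt "130 0 -4 0.5 0 0 0" --pt "130 0 -8.5 0.5 0 0 0" --pt "130 0 -13 0.5 0 0 0" --pt "130 0 -17.5 0.5 0 0 0" --pt "130 -0.1 -22 0.5 0 0 0" --pt "130 -0.1 -26.5 0.5 0 0 0" --pt "130 -0.1 -31 0.5 0 0 0" --pt "130 -0.1 -35.5 0.5 0 0 0" --pt "130 -0.1 -40 0.5 0 0 0" --pt "130 -0.1 -44 0.5 0 0 0" --pt "130 -0.1 -48 0.8 0 0 0" --pt "130 -0.2 -51 1.2 0 0 0" --pt "130 -0.2 -53.1 1.8 0 0 0" --pt "130 -0.2 -53.1 1.8 0 0 0" --pt "130 -0.2 -53.1 1.8 0 0 0"

```text
t: 10.8
tcp_pos: [0.4781, 0.2155, 0.2349]
tool_rot: [0.995, 0.096, -0.0, 0.0]
force: [-0.1, -0.4, -0.5]
finger_gap: 0.489
```

Run:
```python
from h import *
s=manip.sense(); print(np.round(s["tcp_pos"],4),s["q"],s["force"],inc([.4787,.2164,.157],down(.1883)))
im=manip.snapshot("wrist"); cv2.imwrite("pics/w4.png",im[:,:,::-1])
m=manip.camera_model("wrist"); print(proj(m,tow([.5083,.0612,.1883],np.array([[45,158,175],[-45,158,175],[63,160,140]])/1e3)))
```

```text
[0.4781 0.2155 0.2349] [ 2.10342786e-01  3.88317452e-01  1.67872692e+00 -4.91554625e-04
  1.07513678e+00  1.58959084e+00] [-0.07673458 -0.40797745 -0.45973998] [ 7.800e-02 -8.600e-02  7.788e+00  0.000e+00  1.000e-03  3.000e-03]
[[318.00263289 161.20052012]
 [318.05811192 274.80338485]
 [315.79205025 130.83326799]]
```

View pics/w4.png

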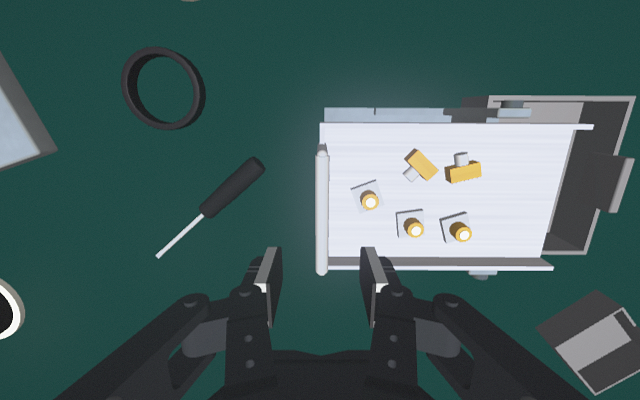

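The bar runs from (321,150) to (321,273), midway between the pads. Descending and pinching it.

drive_tool --pt "130 0.2 0 2.5 0 0 0" --pt "130 0.3 0 4.5 0 0 0" --pt "130 0.3 0 6.3 0 0 0" --pt "130 0.3 0 7.3 0 0 0" --pt "130 0.3 0 7.8 0 0 0" --pt "130 0.3 0 7.8 0 0 0" --pt "170 0.3 0 7.8 0 0 0" --pt "200 0.3 0 7.8 0 0 0" --pt "255 0.3 0 7.8 0 0 0" --pt "255 0.3 0 7.8 0 0 0" --pt "255 0.3 0 7.8 0 0 0" --pt "255 0.3 0 7.8 0 0 0" --force 40

```text
t: 12.05
tcp_pos: [0.4828, 0.2156, 0.1576]
tool_rot: [0.996, 0.094, 0.001, -0.0]
force: [-1.6, 0.8, 5.7]
finger_gap: 0.099
```

```bash
cat > arc.py <<'E'
from h import *
TH=.1883
s=manip.sense(); p0=s["tcp_pos"]; r0=R.from_quat(s["tool_rot"])
print(np.round(p0,4),s["finger_gap"],np.round(s["force"],1),np.round(s["ft_torque"],2))
ex=np.array([np.cos(TH),np.sin(TH),0]); ey=np.array([-ex[1],ex[0],0])
def pose(g0,a,k): # g0 grasp point when level, a tray angle, k tool lean fraction
    hinge=g0-.158*ey; hinge[2]=g0[2]-.055
    g=hinge+R.from_rotvec(a*ex).apply(g0-hinge)
    r=R.from_rotvec(a*k*ex)*down(TH)
    return g-r.apply([0,0,manip.pinch_z]),r
E
python3 - <<'E'
from arc import *
g0=p0+r0.apply([0,0,manip.pinch_z]); print(g0.tolist())
for a in np.arange(.1,1.21,.1): print(round(a,2),inc(*pose(g0,a,.5),s))
E
```

```text
[0.4828 0.2156 0.1576] 0.09871865244150783 [-1.6  0.8  5.7] [ 0.24  0.11 -0.06]
[0.4828030378763343, 0.21565342614477115, 0.1389157462659416]
0.1 [ 5.000e-03  7.200e-01 -1.548e+00  5.000e-02 -2.000e-03  1.000e-03]
0.2 [ 7.000e-03  1.592e+00 -3.021e+00  1.000e-01 -2.000e-03  1.000e-03]
0.3 [ 9.000e-03  2.608e+00 -4.404e+00  1.500e-01 -2.000e-03  1.000e-03]
0.4 [ 1.100e-02  3.757e+00 -5.683e+00  2.000e-01 -2.000e-03  1.000e-03]
0.5 [ 1.200e-02  5.030e+00 -6.846e+00  2.500e-01 -2.000e-03  1.000e-03]
0.6 [ 1.300e-02  6.414e+00 -7.880e+00  3.000e-01 -2.000e-03  1.000e-03]
0.7 [ 1.400e-02  7.895e+00 -8.775e+00  3.500e-01 -2.000e-03  1.000e-03]
0.8 [ 1.500e-02  9.461e+00 -9.523e+00  4.000e-01 -2.000e-03  1.000e-03]
0.9 [ 1.5000e-02  1.1095e+01 -1.0114e+01  4.5000e-01 -2.0000e-03  1.0000e-03]
1.0 [ 1.5000e-02  1.2782e+01 -1.0544e+01  5.0000e-01 -2.0000e-03  1.0000e-03]
1.1 [ 1.4000e-02  1.4507e+01 -1.0806e+01  5.5000e-01 -2.0000e-03  1.0000e-03]
1.2 [ 1.4000e-02  1.6251e+01 -1.0900e+01  6.0000e-01 -1.0000e-03  1.0000e-03]
```

The grasp point lies behind the TCP, so I need to fix that sign.

```bash
sed -i 's/return g-r.apply(\[0,0,manip/return g+r.apply([0,0,manip/' arc.py
python3 - <<'E'
from arc import *
g0=p0-r0.apply([0,0,manip.pinch_z]); print(g0.tolist())
for a in np.arange(.05,1.21,.05): print(round(a,2),inc(*pose(g0,a,.5),s)[1:4])
E
```

```text
[0.4828 0.2156 0.1576] 0.09871865244150783 [-1.6  0.8  5.7] [ 0.24  0.11 -0.06]
[0.4827444904341064, 0.21562563423029577, 0.17631569011357995]
0.05 [ 0.248 -0.783  0.025]
0.1 [ 0.535 -1.552  0.05 ]
0.15 [ 0.859 -2.305  0.075]
0.2 [ 1.22  -3.039  0.1  ]
0.25 [ 1.618 -3.753  0.125]
0.3 [ 2.05  -4.445  0.15 ]
0.35 [ 2.517 -5.114  0.175]
0.4 [ 3.016 -5.757  0.2  ]
0.45 [ 3.546 -6.374  0.225]
0.5 [ 4.106 -6.962  0.25 ]
0.55 [ 4.695 -7.52   0.275]
0.6 [ 5.31  -8.047  0.3  ]
0.65 [ 5.95  -8.541  0.325]
0.7 [ 6.614 -9.002  0.35 ]
0.75 [ 7.3   -9.427  0.375]
0.8 [ 8.006 -9.817  0.4  ]
0.85 [  8.73  -10.17    0.425]
0.9 [  9.47  -10.486   0.45 ]
0.95 [ 10.224 -10.763   0.475]
1.0 [ 10.991 -11.001   0.5  ]
1.05 [ 11.768 -11.199   0.525]
1.1 [ 12.553 -11.357   0.55 ]
1.15 [ 13.345 -11.475   0.575]
1.2 [ 14.141 -11.552   0.6  ]
```

drive_tool --pt "255 0 0.12 -0.39 0.012 0 0" --pt "255 0 0.25 -0.78 0.025 0 0" --pt "255 0 0.39 -1.17 0.037 0 0" --pt "255 0 0.53 -1.55 0.05 0 0" --pt "255 0 0.69 -1.93 0.062 0 0" --pt "255 0 0.86 -2.3 0.075 0 0" --pt "255 0 1.04 -2.67 0.087 0 0" --pt "255 0 1.22 -3.04 0.1 0 0" --pt "255 0 1.42 -3.4 0.112 0 0" --pt "255 0 1.62 -3.75 0.125 0 0" --pt "255 0 1.62 -3.75 0.125 0 0"

```text
t: 13.15
tcp_pos: [0.4857, 0.1998, 0.195]
tool_rot: [0.994, 0.093, -0.005, -0.064]
force: [0.7, 4.7, -0.9]
finger_gap: 0.094
```

```bash
cat > look.py <<'E'
from arc import *
import sys
G0=np.array([0.48274,0.21563,0.17632])
g=p0-r0.apply([0,0,manip.pinch_z]); h=G0-.158*(ey); h[2]=.1213
v=g-h; print("tray angle",np.arctan2(v[2],v@ey)-np.arctan2(.055,.158),"radius",np.hypot(v[2],v@ey),"t",s["t"])
t=manip.snapshot("scene")[:,:,::-1]; cv2.imwrite(f"pics/s_{sys.argv[1]}.png",cv2.resize(t[120:280,190:430],(780,520),interpolation=cv2.INTER_CUBIC))
E
python3 look.py a
```

```text
[0.4857 0.1998 0.195 ] 0.09362880492032533 [ 0.7  4.7 -0.9] [ 1.13 -0.15  0.01]
tray angle 0.24938855981613622 radius 0.1672965671920103 t 13.15
```

```bash
cat > nxt.py <<'E'
from arc import *
import sys
G0=np.array([0.48274,0.21563,0.17632])
s=dict(s)
a0,a1,n=map(float,sys.argv[1:4])
c=pose(G0,a0,.5); s["tcp_pos"]=c[0]; s["tool_rot"]=c[1].as_quat()
for a in np.linspace(a0,a1,int(n)+1)[1:]: print(round(a,3),np.round(inc(*pose(G0,a,.5),s)[1:4],2).tolist())
E
python3 nxt.py .25 .49 12
```

```text
[0.4857 0.1999 0.1949] 0.10318332198989574 [ 1.   6.3 -0.1] [ 0.99 -0.17 -0.09]
0.27 [0.13, -0.3, 0.01]
0.29 [0.27, -0.59, 0.02]
0.31 [0.42, -0.89, 0.03]
0.33 [0.57, -1.18, 0.04]
0.35 [0.72, -1.46, 0.05]
0.37 [0.88, -1.74, 0.06]
0.39 [1.05, -2.02, 0.07]
0.41 [1.23, -2.3, 0.08]
0.43 [1.4, -2.57, 0.09]
0.45 [1.59, -2.84, 0.1]
0.47 [1.78, -3.1, 0.11]
0.49 [1.97, -3.36, 0.12]
```

drive_tool --pt "255 0 0.06 -0.15 0.005 0 0" --pt "255 0 0.13 -0.3 0.01 0 0" --pt "255 0 0.2 -0.45 0.015 0 0" --pt "255 0 0.27 -0.59 0.02 0 0" --pt "255 0 0.34 -0.74 0.025 0 0" --pt "255 0 0.42 -0.89 0.03 0 0" --pt "255 0 0.49 -1.03 0.035 0 0" --pt "255 0 0.57 -1.18 0.04 0 0" --pt "255 0 0.64 -1.32 0.045 0 0" --pt "255 0 0.72 -1.46 0.05 0 0" --pt "255 0 0.8 -1.6 0.055 0 0" --pt "255 0 0.88 -1.74 0.06 0 0" --pt "255 0 0.96 -1.88 0.065 0 0" --pt "255 0 1.05 -2.02 0.07 0 0" --pt "255 0 1.14 -2.16 0.075 0 0" --pt "255 0 1.23 -2.3 0.08 0 0" --pt "255 0 1.31 -2.43 0.085 0 0" --pt "255 0 1.4 -2.57 0.09 0 0" --pt "255 0 1.49 -2.7 0.095 0 0" --pt "255 0 1.59 -2.84 0.1 0 0"

```text
t: 15.2
tcp_pos: [0.4892, 0.1813, 0.2212]
tool_rot: [0.989, 0.093, -0.01, -0.113]
force: [1.6, 6.0, 0.4]
finger_gap: 0.1
```

```bash
python3 look.py b; python3 nxt.py .45 .65 10
```

```text
[0.4892 0.1813 0.2212] 0.09970034382603223 [1.6 6.  0.4] [ 0.95 -0.16 -0.09]
tray angle 0.44751755681010524 radius 0.1675271345560295 t 15.2
[0.4893 0.1811 0.2213] 0.10401575517293161 [0.7 4.7 1.3] [ 1.02 -0.14 -0.08]
0.47 [0.16, -0.28, 0.01]
0.49 [0.33, -0.56, 0.02]
0.51 [0.5, -0.84, 0.03]
0.53 [0.68, -1.11, 0.04]
0.55 [0.86, -1.37, 0.05]
0.57 [1.05, -1.64, 0.06]
0.59 [1.25, -1.9, 0.07]
0.61 [1.45, -2.15, 0.08]
0.63 [1.65, -2.4, 0.09]
0.65 [1.86, -2.65, 0.1]
```

View pics/s_b.png

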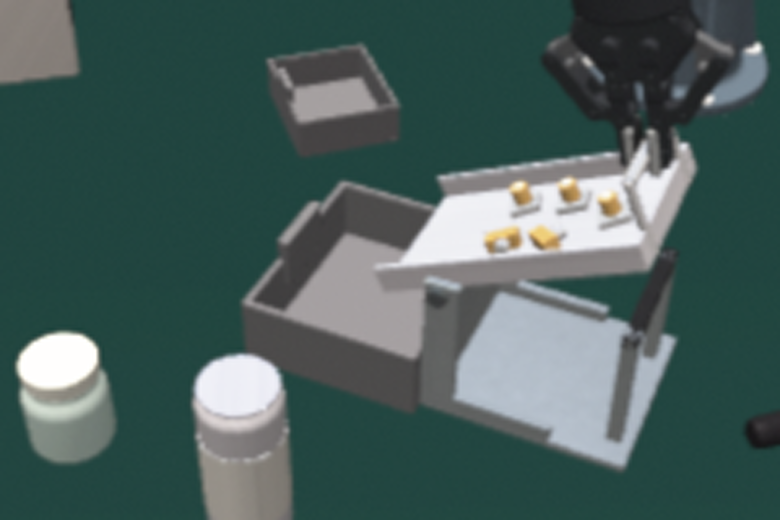

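The tray is at 0.45 rad and the parts haven't slid yet: they're at about (520,195), (570,190), (610,205), (503,240) and (545,237). From here I'll tilt at 0.1 rad/s and follow the brass pixels numerically.

drive_tool --pt "255 0 0.08 -0.14 0.005 0 0" --pt "255 0 0.16 -0.28 0.01 0 0" --pt "255 0 0.24 -0.42 0.015 0 0" --pt "255 0 0.33 -0.56 0.02 0 0" --pt "255 0 0.41 -0.7 0.025 0 0" --pt "255 0 0.5 -0.84 0.03 0 0" --pt "255 0 0.59 -0.97 0.035 0 0" --pt "255 0 0.68 -1.11 0.04 0 0" --pt "255 0 0.77 -1.24 0.045 0 0" --pt "255 0 0.86 -1.37 0.05 0 0" --pt "255 0 0.86 -1.37 0.05 0 0"

```text
t: 16.35
tcp_pos: [0.4913, 0.17, 0.2329]
tool_rot: [0.986, 0.093, -0.012, -0.138]
force: [1.9, 5.5, 1.9]
finger_gap: 0.099
```

```bash
cat > blobs.py <<'E'
import cv2,sys,numpy as np
im=cv2.imread(f"pics/s_{sys.argv[1]}.png"); h=cv2.cvtColor(im,cv2.COLOR_BGR2HSV)
m=cv2.morphologyEx(cv2.inRange(h,(10,90,110),(32,255,255)),cv2.MORPH_OPEN,np.ones((3,3)))
n,_,st,c=cv2.connectedComponentsWithStats(m)
print("brass",[(c[i].round().astype(int).tolist(),int(st[i,4])) for i in range(1,n) if st[i,4]>30])
E
python3 blobs.py b; python3 look.py c; python3 blobs.py c; python3 nxt.py .55 .75 10
```

```text
brass [([570, 192], 223), ([522, 195], 210), ([610, 205], 245), ([504, 238], 373), ([544, 238], 394)]
[0.4913 0.17   0.2329] 0.09863596985684825 [1.9 5.5 1.9] [ 0.93 -0.16 -0.13]
tray angle 0.5482262008601748 radius 0.16767034380613513 t 16.35
brass [([565, 183], 242), ([519, 191], 221), ([603, 192], 257), ([538, 229], 339), ([502, 233], 361)]
[0.4913 0.17   0.2329] 0.10206055839394439 [0.6 5.7 2.3] [ 0.91 -0.18 -0.14]
0.57 [0.18, -0.27, 0.01]
0.59 [0.36, -0.54, 0.02]
0.61 [0.54, -0.81, 0.03]
0.63 [0.74, -1.07, 0.04]
0.65 [0.93, -1.32, 0.05]
0.67 [1.13, -1.58, 0.06]
0.69 [1.34, -1.82, 0.07]
0.71 [1.55, -2.07, 0.08]
0.73 [1.77, -2.31, 0.09]
0.75 [1.99, -2.54, 0.1]
```

drive_tool --pt "255 0 0.06 -0.09 0.003 0 0" --pt "255 0 0.12 -0.18 0.007 0 0" --pt "255 0 0.18 -0.27 0.01 0 0" --pt "255 0 0.24 -0.36 0.013 0 0" --pt "255 0 0.3 -0.45 0.017 0 0" --pt "255 0 0.36 -0.54 0.02 0 0" --pt "255 0 0.42 -0.63 0.023 0 0" --pt "255 0 0.48 -0.72 0.027 0 0" --pt "255 0 0.54 -0.81 0.03 0 0" --pt "255 0 0.61 -0.9 0.033 0 0" --pt "255 0 0.67 -0.98 0.037 0 0" --pt "255 0 0.74 -1.07 0.04 0 0" --pt "255 0 0.8 -1.15 0.043 0 0" --pt "255 0 0.87 -1.24 0.047 0 0" --pt "255 0 0.93 -1.32 0.05 0 0"

```text
t: 17.9
tcp_pos: [0.4937, 0.1579, 0.2432]
tool_rot: [0.982, 0.093, -0.015, -0.163]
force: [0.9, 5.5, 3.0]
finger_gap: 0.097
```

```bash
python3 look.py d; python3 blobs.py d; python3 nxt.py .65 .85 10
```

```text
[0.4937 0.1579 0.2432] 0.09723812939359606 [0.9 5.5 3. ] [ 0.95 -0.16 -0.19]
tray angle 0.6472589132420297 radius 0.16781486947184937 t 17.9
brass [([541, 190], 517), ([492, 195], 250), ([495, 231], 662)]
[0.4937 0.1577 0.2433] 0.10241668216511886 [1.6 4.7 2.8] [ 1.03 -0.13 -0.06]
0.67 [0.19, -0.26, 0.01]
0.69 [0.38, -0.52, 0.02]
0.71 [0.58, -0.78, 0.03]
0.73 [0.79, -1.02, 0.04]
0.75 [1.0, -1.27, 0.05]
0.77 [1.21, -1.51, 0.06]
0.79 [1.43, -1.75, 0.07]
0.81 [1.65, -1.98, 0.08]
0.83 [1.88, -2.21, 0.09]
0.85 [2.12, -2.43, 0.1]
```

Sliding has begun. I'll go on slowly at 0.05 rad/s.

drive_tool --pt "255 0 0.05 -0.06 0.002 0 0" --pt "255 0 0.09 -0.13 0.005 0 0" --pt "255 0 0.14 -0.19 0.007 0 0" --pt "255 0 0.19 -0.26 0.01 0 0" --pt "255 0 0.24 -0.33 0.012 0 0" --pt "255 0 0.28 -0.39 0.015 0 0" --pt "255 0 0.33 -0.46 0.017 0 0" --pt "255 0 0.38 -0.52 0.02 0 0" --pt "255 0 0.43 -0.59 0.022 0 0" --pt "255 0 0.48 -0.65 0.025 0 0"

```text
t: 18.95
tcp_pos: [0.4949, 0.1514, 0.2478]
tool_rot: [0.98, 0.092, -0.016, -0.175]
force: [1.9, 4.7, 2.9]
finger_gap: 0.095
```

```bash
python3 look.py e; python3 blobs.py e; python3 nxt.py .70 1.0 10
```

```text
[0.4949 0.1514 0.2478] 0.09516233317983855 [1.9 4.7 2.9] [ 1.01 -0.16 -0.21]
tray angle 0.6968879564961956 radius 0.16785828838572034 t 18.95
brass [([370, 280], 175), ([374, 301], 116), ([356, 320], 462), ([328, 316], 357)]
[0.4949 0.1513 0.2479] 0.10031002125524831 [1.4 5.  3.4] [ 1.05 -0.19 -0.18]
0.73 [0.3, -0.38, 0.02]
0.76 [0.6, -0.76, 0.03]
0.79 [0.92, -1.12, 0.04]
0.82 [1.25, -1.48, 0.06]
0.85 [1.59, -1.82, 0.08]
0.88 [1.94, -2.16, 0.09]
0.91 [2.3, -2.48, 0.1]
0.94 [2.66, -2.79, 0.12]
0.97 [3.04, -3.09, 0.14]
1.0 [3.43, -3.38, 0.15]
```

drive_tool --pt "255 0 0.15 -0.19 0.007 0 0" --pt "255 0 0.3 -0.38 0.015 0 0" --pt "255 0 0.45 -0.57 0.022 0 0" --pt "255 0 0.6 -0.76 0.03 0 0" --pt "255 0 0.76 -0.94 0.037 0 0" --pt "255 0 0.92 -1.12 0.045 0 0" --pt "255 0 1.08 -1.3 0.052 0 0" --pt "255 0 1.25 -1.48 0.06 0 0" --pt "255 0 1.25 -1.48 0.06 0 0"

```text
t: 19.9
tcp_pos: [0.498, 0.1347, 0.2578]
tool_rot: [0.974, 0.092, -0.019, -0.205]
force: [1.2, 5.3, 4.4]
finger_gap: 0.098
```

```bash
python3 look.py f; python3 blobs.py f; python3 nxt.py .82 0.02 10
```

```text
[0.498  0.1347 0.2578] 0.09756478473639953 [1.2 5.3 4.4] [ 1.07 -0.09 -0.1 ]
tray angle 0.8183821578054147 radius 0.16806108459821129 t 19.9
brass [([371, 280], 203), ([374, 301], 114), ([356, 320], 464), ([328, 316], 357)]
[0.498  0.1348 0.2578] 0.09699555731687393 [1.2 3.8 5.4] [ 1.03 -0.13 -0.17]
0.74 [-0.79, 1.02, -0.04]
0.66 [-1.5, 2.1, -0.08]
0.58 [-2.12, 3.24, -0.12]
0.5 [-2.65, 4.42, -0.16]
0.42 [-3.08, 5.65, -0.2]
0.34 [-3.4, 6.91, -0.24]
0.26 [-3.63, 8.19, -0.28]
0.18 [-3.75, 9.49, -0.32]
0.1 [-3.77, 10.8, -0.36]
0.02 [-3.68, 12.12, -0.4]
```

View pics/s_f.png

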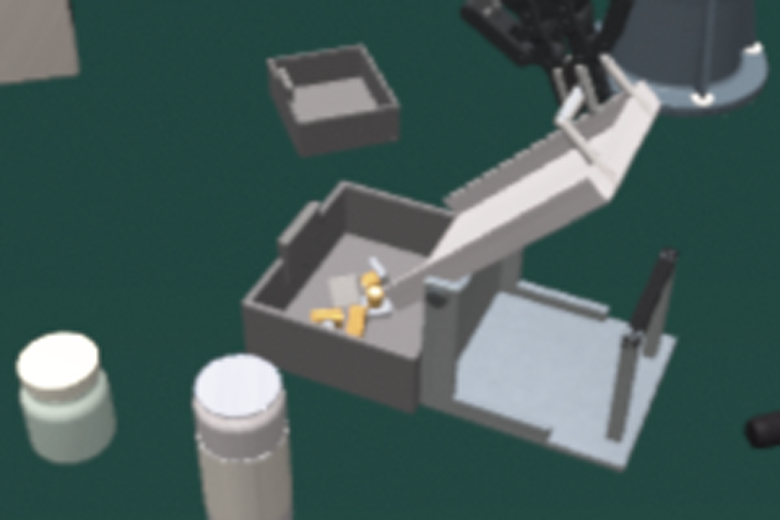

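All five are in the bin: two tees at (327,317) and (356,320), and sockets at (374,296), (371,275) and (345,290), the last upside down. The tray is empty, so I'll lower it.

drive_tool --pt "255 0 -0.2 0.25 -0.01 0 0" --pt "255 0 -0.4 0.5 -0.02 0 0" --pt "255 0 -0.79 1.02 -0.04 0 0" --pt "255 0 -1.16 1.55 -0.06 0 0" --pt "255 0 -1.5 2.1 -0.08 0 0" --pt "255 0 -1.82 2.66 -0.1 0 0" --pt "255 0 -2.12 3.24 -0.12 0 0" --pt "255 0 -2.4 3.83 -0.14 0 0" --pt "255 0 -2.65 4.42 -0.16 0 0" --pt "255 0 -2.88 5.03 -0.18 0 0" --pt "255 0 -3.08 5.65 -0.2 0 0" --pt "255 0 -3.25 6.28 -0.22 0 0" --pt "255 0 -3.4 6.91 -0.24 0 0" --pt "255 0 -3.53 7.55 -0.26 0 0" --pt "255 0 -3.63 8.19 -0.28 0 0" --pt "255 0 -3.7 8.84 -0.3 0 0" --pt "255 0 -3.75 9.49 -0.32 0 0" --pt "255 0 -3.77 10.1 -0.34 0 0" --pt "255 0 -3.77 10.5 -0.351 0 0" --pt "255 0 -3.77 10.8 -0.36 0 0"

```text
t: 21.95
tcp_pos: [0.4837, 0.2107, 0.1724]
tool_rot: [0.995, 0.094, -0.002, -0.025]
force: [-0.9, 5.6, 3.0]
finger_gap: 0.1
```

```bash
python3 look.py g; python3 nxt.py .1 -.02 6
```

```text
[0.4837 0.2107 0.1724] 0.09970918280790629 [-0.9  5.6  3. ] [ 0.64 -0.05 -0.03]
tray angle 0.09527447760778995 radius 0.1673436405053408 t 21.95
[0.4836 0.2109 0.1721] 0.10351069271299601 [1.5 4.9 0.6] [ 0.63 -0.26 -0.11]
0.08 [-0.1, 0.31, -0.01]
0.06 [-0.2, 0.62, -0.02]
0.04 [-0.29, 0.94, -0.03]
0.02 [-0.38, 1.26, -0.04]
0.0 [-0.46, 1.58, -0.05]
-0.02 [-0.53, 1.9, -0.06]
```

drive_tool --pt "255 0 -0.05 0.15 -0.005 0 0" --pt "255 0 -0.1 0.31 -0.01 0 0" --pt "255 0 -0.15 0.46 -0.015 0 0" --pt "255 0 -0.2 0.62 -0.02 0 0" --pt "255 0 -0.24 0.78 -0.025 0 0" --pt "255 0 -0.29 0.94 -0.03 0 0" --pt "255 0 -0.34 1.1 -0.035 0 0" --pt "255 0 -0.38 1.26 -0.04 0 0" --pt "255 0 -0.42 1.42 -0.045 0 0" --pt "255 0 -0.46 1.58 -0.05 0 0" --pt "255 0 -0.46 1.6 -0.05 0 0" --pt "255 0 -0.46 1.6 -0.05 0 0"

```text
t: 23.2
tcp_pos: [0.4828, 0.2156, 0.1578]
tool_rot: [0.996, 0.095, 0.001, -0.0]
force: [-1.3, 4.2, 8.6]
finger_gap: 0.102
```

```bash
python3 look.py h
```

```text
[0.4828 0.2156 0.1578] 0.1021927221165339 [-1.3  4.2  8.6] [0.42 0.24 0.01]
tray angle 0.0011086841752481758 radius 0.16728756124485597 t 23.2
```

The tray is on its rest. I'll open the fingers gently, rise straight up and back away.

drive_tool --pt "220 0 0 0 0 0 0" --pt "190 0 0 0 0 0 0" --pt "150 0 0 0 0 0 0" --pt "130 0 0 0 0 0 0" --pt "130 0 0 0 0 0 0" --pt "130 0 0 0 0 0 0" --pt "130 0 0 -1.5 0 0 0" --pt "130 0 0 -4 0 0 0" --pt "130 0 0 -8 0 0 0" --pt "130 0 0 -12 0 0 0" --pt "130 0 -4 -14 0 0 0" --pt "130 0 -8 -14 0 0 0" --pt "130 0 -12 -14 0 0 0" --pt "130 0 -16 -14 0 0 0" --pt "130 0 -16 -14 0 0 0" --pt "130 0 -16 -14 0 0 0"

```text
t: 24.85
tcp_pos: [0.4516, 0.3729, 0.2962]
tool_rot: [0.995, 0.095, -0.0, 0.001]
force: [0.6, -0.1, -0.7]
finger_gap: 0.491
```

Run:
```python
from h import *
s=manip.sense(); print(s["t"],np.round(s["force"],1),s["finger_gap"])
for n in("top","scene"): cv2.imwrite(f"pics/{n}9.png",manip.snapshot(n)[:,:,::-1])
t=cv2.imread("pics/top9.png")[155:305,215:415]; sc=cv2.imread("pics/scene9.png")[100:310,180:500]
im=np.zeros((600,800,3),np.uint8); im[:330,:440]=cv2.resize(t,(440,330),interpolation=cv2.INTER_CUBIC)
im[335:,:404]=cv2.resize(sc,(404,265),interpolation=cv2.INTER_CUBIC)
im[335:,410:]=cv2.resize(cv2.imread("pics/top9.png"),(390,265)); cv2.imwrite("pics/c9.png",im)
d=[cv2.absdiff(cv2.imread(f"pics/top{i}.png"),cv2.imread("pics/top9.png")).max(2) for i in(0,)][0]
n,_,st,c=cv2.connectedComponentsWithStats(cv2.morphologyEx((d>40).astype(np.uint8),cv2.MORPH_OPEN,np.ones((3,3))))
print([st[i].tolist() for i in range(1,n) if st[i,4]>25])
```

```text
24.85 [ 0.6 -0.1 -0.7] 0.49099414433126193
[[379, 163, 68, 79, 3869], [299, 175, 74, 83, 3160], [0, 181, 111, 219, 12629], [47, 184, 4, 8, 28], [261, 209, 12, 10, 74], [278, 209, 11, 9, 71], [127, 229, 22, 14, 175], [34, 255, 13, 10, 98], [299, 358, 8, 14, 63], [344, 365, 51, 35, 567], [314, 371, 14, 9, 54], [384, 376, 74, 24, 807], [346, 379, 19, 21, 199], [452, 387, 16, 9, 65], [367, 389, 6, 5, 28], [308, 390, 39, 10, 307], [467, 391, 23, 9, 103]]
```

View pics/c9.png

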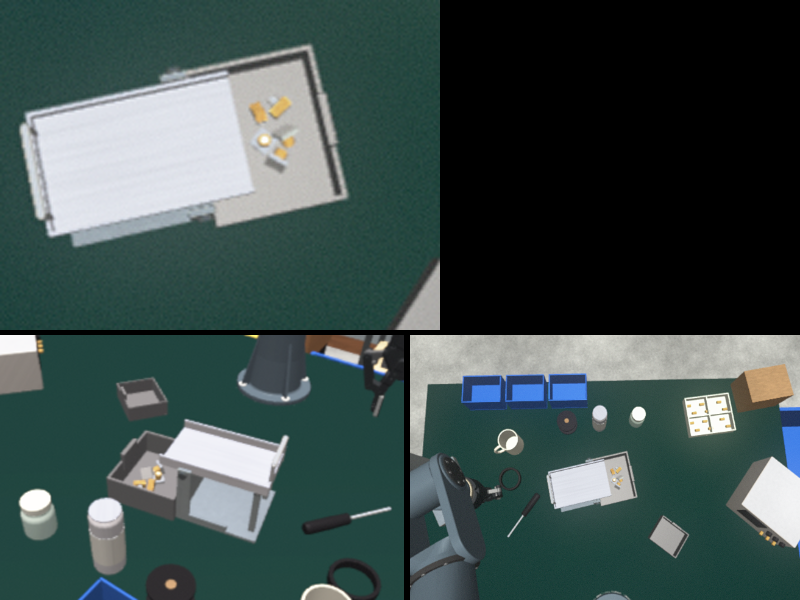

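The final view shows an empty, level tray with all five parts in the bin. The bin hasn't moved: its corners agree with the earlier fit to about 1 px. The bystanders are in place too. Handing in.

```bash
python3 -c "
from station import manip
print(manip.sign_off())"
```

```text
the job is handed in; nothing more can be done
None
```

The job is done and handed in at about 25 s on the robot's clock.

**What I did:** I pinched the large grey bin by its tab and slid it along the bench against the stand's foot, then released it. I then pinched the tray handle and tipped the tray slowly to 0.82 rad. The parts began to slide at about 0.65 rad. I lowered the tray onto its rest while still holding it, opened the fingers and backed away.

**Last checks:**
- **Bin:** before tipping, the top camera put it 0.5 mm off centre and 87 mm out from the stand's origin, square to about 0.01 rad, with its tab away from the stand. After tipping, its corners matched that to about 1 px.
- **Connectors and tray:** all five connectors are in the bin (one socket lies upside down) and the tray is empty. It read 0.001 rad at the handle just before I let go.
- **Bystanders:** none looks moved. The arm covered part of the left side of the last top view, and the gripper was touching nothing.
- **Forces:** the highest wrist force I saw was about 11 N. I only read it at the end of each move.

**Disagreement:** the wrist camera put the bin about 4 mm farther along x than the top camera did. I used the top camera for centring because it measured both the bin and the stand.

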